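# Move the laundry row to the new wire rack in its order of use

### The job

Move the four laundry products (tall softener bottle, flat detergent bottle, stain stick, squat jar) from the row of clear bins into the new wire rack, one to a bay, in the same left-to-right order in which they stand now, since that is the order they are used in. Keep each one upright, set it down on the floor of its bay rather than dropping it, and leave the glass tumbler where it stands.

Things in the scene. Friction and masses are not known exactly. Their poses are not given: they have to be found in the camera images.
- softener_mid (a point): middle (half-way up, on the axis) of the fabric softener: tall round white bottle 56 mm in diameter and 150 mm high, with a round grey ribbed screw cap 42 mm in diameter from 38 to 75 mm above this point. z is up along the bottle. 0.17 to 0.31 kg, closed. The cap is the place to grip.
- flask_mid (a point): middle (half-way up) of the liquid detergent: flat rectangular white bottle 34 mm thick (x) by 54 mm wide (y) and 118 mm high overall with a small round white cap (25 mm); the straight body reaches from 59 mm below to 33 mm above this point. x is across the thin way, z up. 0.11 to 0.21 kg, closed. It is gripped across its thickness, high on the body (about 23 mm above this point).
- stick_mid (a point): middle (half-way up, on the axis) of the stain stick: slim white cylinder 44 mm in diameter and 110 mm high with a grey twist foot and a domed cap; the cap, nearly straight-sided, spans 5 to 43 mm above this point. z is up. 0.08 to 0.14 kg. The cap is fixed on and is the place to grip.
- jar_mid (a point): middle (half-way up, on the axis) of the jar of stain powder: squat white jar 56 mm in diameter and 95 mm high with a plain metal screw lid, also 56 mm in diameter, from 19.5 to 47.5 mm above this point. z is up. 0.18 to 0.34 kg, closed. The lid is the place to grip.
- bin_softener: one of four identical clear plastic bins with white rims, 76 x 76 x 32 mm (inside 71 x 71 mm, floor 2.5 mm above the origin), fixed 80 mm apart in a row; this one holds the softener bottle at the start. Origin under the bin's centre, 4 mm above the work surface; y along the row to the left seen from the robot, x away from the robot.
- bin_flask: one of four identical clear plastic bins with white rims, 76 x 76 x 32 mm (inside 71 x 71 mm, floor 2.5 mm above the origin), fixed 80 mm apart in a row; this one holds the flat bottle at the start. Origin under the bin's centre, 4 mm above the work surface; y along the row to the left seen from the robot, x away from the robot.
- bin_stick: one of four identical clear plastic bins with white rims, 76 x 76 x 32 mm (inside 71 x 71 mm, floor 2.5 mm above the origin), fixed 80 mm apart in a row; this one holds the stain stick at the start. Origin under the bin's centre, 4 mm above the work surface; y along the row to the left seen from the robot, x away from the robot.
- bin_jar: one of four identical clear plastic bins with white rims, 76 x 76 x 32 mm (inside 71 x 71 mm, floor 2.5 mm above the origin), fixed 80 mm apart in a row; this one holds the jar at the start. Origin under the bin's centre, 4 mm above the work surface; y along the row to the left seen from the robot, x away from the robot.
- rack: new steel wire rack, fixed, 326 mm long (y), 86 mm deep, nearer or farther than the bins. Origin on the work surface under its centre; y along the row to the left seen from the robot, x away from the robot. Four open-topped bays centred at y = +120, +40, -40, -120 mm, x = 0, each 75 x 75 mm clear between 5 mm wires; sheet floor 8 mm and top of the wires 48 mm above the origin.
- tumbler: a clear glass tumbler, 74 mm across its mouth and 105 mm high, standing loose on the shelf beside the work; origin under the centre of its base. Not part of the job; leave it standing where it is.
There are look-alikes about, which are no part of the job. Leave any orange or yellow look-alike of the bin_stick alone.

How it is judged:
At the end, for the whole second after the job is handed in: Each of the four stands upright (within 0.1 rad), at rest and released, on the floor of its own bay (height within 5 mm, anywhere inside the bay: within 22 mm of its centre), in the same left-to-right order as the bins they came from; the tumbler within 30 mm of its start (x of softener_mid in the frame of rack between -0.022 and 0.022 m and z of softener_mid in the frame of rack between 0.078 and 0.088 m and (y of softener_mid in the frame of rack between -0.142 and -0.098 m or y of softener_mid in the frame of rack between -0.062 and -0.018 m or y of softener_mid in the frame of rack between 0.018 and 0.062 m or y of softener_mid in the frame of rack between 0.098 and 0.142 m) and angle between each of softener_mid, flask_mid, stick_mid, jar_mid's own z axis and vertical below 0.1 rad and linear speed of each of softener, flask, stick, jar below 0.02 m/s and x of flask_mid in the frame of rack between -0.022 and 0.022 m and z of flask_mid in the frame of rack between 0.062 and 0.072 m and (y of flask_mid in the frame of rack between -0.142 and -0.098 m or y of flask_mid in the frame of rack between -0.062 and -0.018 m or y of flask_mid in the frame of rack between 0.018 and 0.062 m or y of flask_mid in the frame of rack between 0.098 and 0.142 m) and x of stick_mid in the frame of rack between -0.022 and 0.022 m and z of stick_mid in the frame of rack between 0.058 and 0.068 m and (y of stick_mid in the frame of rack between -0.142 and -0.098 m or y of stick_mid in the frame of rack between -0.062 and -0.018 m or y of stick_mid in the frame of rack between 0.018 and 0.062 m or y of stick_mid in the frame of rack between 0.098 and 0.142 m) and x of jar_mid in the frame of rack between -0.022 and 0.022 m and z of jar_mid in the frame of rack between 0.0505 and 0.0605 m and (y of jar_mid in the frame of rack between -0.142 and -0.098 m or y of jar_mid in the frame of rack between -0.062 and -0.018 m or y of jar_mid in the frame of rack between 0.018 and 0.062 m or y of jar_mid in the frame of rack between 0.098 and 0.142 m) and ((y of bin_softener in the frame of bin_flask above 0 m and ((y of softener_mid in the frame of rack above -0.08 m and y of flask_mid in the frame of rack below -0.08 m) or (y of softener_mid in the frame of rack above 0 m and y of flask_mid in the frame of rack below 0 m) or (y of softener_mid in the frame of rack above 0.08 m and y of flask_mid in the frame of rack below 0.08 m))) or (not (y of bin_softener in the frame of bin_flask above 0 m) and ((y of flask_mid in the frame of rack above -0.08 m and y of softener_mid in the frame of rack below -0.08 m) or (y of flask_mid in the frame of rack above 0 m and y of softener_mid in the frame of rack below 0 m) or (y of flask_mid in the frame of rack above 0.08 m and y of softener_mid in the frame of rack below 0.08 m)))) and ((y of bin_softener in the frame of bin_stick above 0 m and ((y of softener_mid in the frame of rack above -0.08 m and y of stick_mid in the frame of rack below -0.08 m) or (y of softener_mid in the frame of rack above 0 m and y of stick_mid in the frame of rack below 0 m) or (y of softener_mid in the frame of rack above 0.08 m and y of stick_mid in the frame of rack below 0.08 m))) or (not (y of bin_softener in the frame of bin_stick above 0 m) and ((y of stick_mid in the frame of rack above -0.08 m and y of softener_mid in the frame of rack below -0.08 m) or (y of stick_mid in the frame of rack above 0 m and y of softener_mid in the frame of rack below 0 m) or (y of stick_mid in the frame of rack above 0.08 m and y of softener_mid in the frame of rack below 0.08 m)))) and ((y of bin_softener in the frame of bin_jar above 0 m and ((y of softener_mid in the frame of rack above -0.08 m and y of jar_mid in the frame of rack below -0.08 m) or (y of softener_mid in the frame of rack above 0 m and y of jar_mid in the frame of rack below 0 m) or (y of softener_mid in the frame of rack above 0.08 m and y of jar_mid in the frame of rack below 0.08 m))) or (not (y of bin_softener in the frame of bin_jar above 0 m) and ((y of jar_mid in the frame of rack above -0.08 m and y of softener_mid in the frame of rack below -0.08 m) or (y of jar_mid in the frame of rack above 0 m and y of softener_mid in the frame of rack below 0 m) or (y of jar_mid in the frame of rack above 0.08 m and y of softener_mid in the frame of rack below 0.08 m)))) and ((y of bin_flask in the frame of bin_stick above 0 m and ((y of flask_mid in the frame of rack above -0.08 m and y of stick_mid in the frame of rack below -0.08 m) or (y of flask_mid in the frame of rack above 0 m and y of stick_mid in the frame of rack below 0 m) or (y of flask_mid in the frame of rack above 0.08 m and y of stick_mid in the frame of rack below 0.08 m))) or (not (y of bin_flask in the frame of bin_stick above 0 m) and ((y of stick_mid in the frame of rack above -0.08 m and y of flask_mid in the frame of rack below -0.08 m) or (y of stick_mid in the frame of rack above 0 m and y of flask_mid in the frame of rack below 0 m) or (y of stick_mid in the frame of rack above 0.08 m and y of flask_mid in the frame of rack below 0.08 m)))) and ((y of bin_flask in the frame of bin_jar above 0 m and ((y of flask_mid in the frame of rack above -0.08 m and y of jar_mid in the frame of rack below -0.08 m) or (y of flask_mid in the frame of rack above 0 m and y of jar_mid in the frame of rack below 0 m) or (y of flask_mid in the frame of rack above 0.08 m and y of jar_mid in the frame of rack below 0.08 m))) or (not (y of bin_flask in the frame of bin_jar above 0 m) and ((y of jar_mid in the frame of rack above -0.08 m and y of flask_mid in the frame of rack below -0.08 m) or (y of jar_mid in the frame of rack above 0 m and y of flask_mid in the frame of rack below 0 m) or (y of jar_mid in the frame of rack above 0.08 m and y of flask_mid in the frame of rack below 0.08 m)))) and ((y of bin_stick in the frame of bin_jar above 0 m and ((y of stick_mid in the frame of rack above -0.08 m and y of jar_mid in the frame of rack below -0.08 m) or (y of stick_mid in the frame of rack above 0 m and y of jar_mid in the frame of rack below 0 m) or (y of stick_mid in the frame of rack above 0.08 m and y of jar_mid in the frame of rack below 0.08 m))) or (not (y of bin_stick in the frame of bin_jar above 0 m) and ((y of jar_mid in the frame of rack above -0.08 m and y of stick_mid in the frame of rack below -0.08 m) or (y of jar_mid in the frame of rack above 0 m and y of stick_mid in the frame of rack below 0 m) or (y of jar_mid in the frame of rack above 0.08 m and y of stick_mid in the frame of rack below 0.08 m)))) and distance of tumbler from where it was at the start of the episode below 0.03 m); the robot touches nothing.
It fails at once if a product is tipped by more than 40 degrees (angle between any of softener_mid, flask_mid, stick_mid, jar_mid's own z axis and vertical above 0.7 rad).
It fails at once if a product is dropped (falls freely at over 0.7 m/s, some 25 mm) ((linear speed of softener above 0.7 m/s and contact force between the fingers and softener below 0.02 N) or (linear speed of flask above 0.7 m/s and contact force between the fingers and flask below 0.02 N) or (linear speed of stick above 0.7 m/s and contact force between the fingers and stick below 0.02 N) or (linear speed of jar above 0.7 m/s and contact force between the fingers and jar below 0.02 N)).
It fails at once if the glass tumbler is pushed more than 30 mm or knocked over (distance of tumbler from where it was at the start of the episode above 0.03 m or angle between tumbler's own z axis and vertical above 0.5 rad).
It also fails if it takes over 96 s, if anything falls off the work surface, if the arm or the gripper's body presses on something with over 40 N, if the wrist force passes 120 N, or if a joint passes its speed limit or range.

### The arm

A 7-joint arm with a two-finger parallel gripper is mounted at the origin on the work surface. World frame = base frame: x ahead of the robot, y to its left, z up, the work surface at z = 0. Lengths are in m, angles in rad, forces in N, time in s.
With the tool pointing down it reaches from about 0.425 to 0.925 m from the base axis. Payload 6.8 kg.
Tool frame: the origin (TCP) lies midway between the tips of the shut fingers; the grasp point (between the pads) lies 19 mm behind it (bot.pinch_z is the distance from the TCP to the grasp point, in m); x points along the fingers, y is the direction in which the jaws open and shut, and the axes are right-handed (so a half turn about x gives the same grasp; the last joint's range is limited). The gripper opens to 85 mm and grips with 20 to 120 N. Pads are 22 mm wide; open, the fingers measure 114 mm over their backs; the gripper's body (76 mm by 85 mm) begins 54 mm behind the grasp point. The pads swing forward as they close: fully open they stand 13 mm farther back than shut.
Start: joints at [1.211, 0.477, 0.022, 1.555, -0.011, 1.109, -0.083], TCP at [0.168, -0.654, 0.231] pointing down, gripper open.
Joint ranges: [-2.96, 2.96], [-0.34, 2.1], [-1.41, 1.46], [0.24, 2.44], [-1.37, 4.51], [0.17, 1.92], [-2.96, 2.96]. Speed limits (rad/s): [2.39, 2.39, 3.14, 3.14, 3.14, 3.14, 3.14].

### API

Orientations are given as a unit quaternion [w, x, y, z].
In Python, from station import bot gives the robot as it stands. The module is installed in compiled form; this text tells all that it offers.
- The arm moves only by the tool step_arm, never from a script. Its argument "plan" is a list of rows, each a list of 6 numbers: the shift along the tool's x, y, z in units of 40 mm (1.0 is 40 mm), then the turn, a rotation vector about the tool's x, y, z in units of 360 degrees (1.0 is 360 degrees). In form: [[dx, dy, dz, ax, ay, az], ...]. A call has 1 to 8 rows; each row shifts and turns the commanded pose from where the row before left it, along the tool's axes as they then stand; what a row does not reach is not made up. A row lasts 1/8 s, in which the tool goes at most 62.5 mm and 10.7 degrees, less where a joint would pass 70% of its speed; a pose out of reach is approached as far as the arm can. A call with a number of a shift or a turn outside -1 to 1 is refused whole. A call with a gripper value outside its range is refused whole. "fingers" is the closure, from -1 (fully open) to 1 (shut), set as the call begins (left out, the last holds). The fingers move at their own pace and stop on an object; "force" is the grip in N (left out, the last holds). Time passes only in rows, so rows that do not move let the fingers close. It gives the time, the measured TCP pose, the force and the opening at its end, in the units of the state.
- bot.get_obs(): the state, without advancing time (a new reading comes with each control period).
- bot.read_camera(name): name is "scene" or "top"; returns (picture, depth): 400x640x3 uint8, red, green, blue; 400x640 float32, m along the optical axis (not along the pixel's ray), 0 where there is no reading.
- bot.camera_model(name): a dict with "mtx" (3x3 intrinsics, pixels), "k1" (the pictures are not rectified: a ray, as slopes to the right and down, at radius r is drawn at 1 + k1 r^2 times it, then the intrinsics apply), "origin" and "rotation" of the camera in the world. Camera axes: x right, y up, looking along -z (the intrinsics and any distortion apply to the point x, -y, -z); pixel columns grow to the right and rows downward; lengths in m; the calibration is good to about 2 mm. A picture is of the moment at which its call begins. camera_model takes no time and is no camera call.
- bot.hand_in(): hands the job in, once; it reports no verdict.
The state is a dict: "t": time; "q": joint angles; "joint_vel": joint speeds; "joint_torque": joint torques, N m; "eef_pos": TCP position; "tool_rot": TCP orientation; "contact_force": force on the tool from outside, world axes, zero at the start; "torque": the same for the moment, N m; "gripper_width": opening from 0.0 (shut) to 1.0 (fully open).
Only numpy, scipy, OpenCV 4.12 (cv2) and the standard library are available. Lean on these libraries where they do the work, as an engineer would, in place of code of your own. Each camera call takes 0.05 s, during which the arm holds its last target.

## Working session

There is one attempt and no reset: what is moved stays moved. The work goes in short steps, Python scripts to look and compute and a tool call to move; the robot and the scene stay as the last step left them, time stands still between calls to the robot, and variables do not carry over. Pictures are saved under pics/ and viewed, and the job is handed in when it is done.

Besides the shell and the picture viewer there is one more tool, called by a JSON object that holds its "api" and its "payload". step_arm: Moves the arm, as the interface text tells. Shifts and turns lie within -1 to 1; 1 stands for 40 mm of shift or 360 degrees of turn. Its arguments: {"type":"object","properties":{"plan":{"type":"array"},"fingers":{"type":"number"},"force":{"type":"number"}},"required":["plan"]}

```bash
mkdir -p pics; ls; python3 - <<'E'
from station import bot
import cv2,numpy as np
o=bot.get_obs()
print({k:np.round(v,3).tolist() for k,v in o.items()}, bot.pinch_z)
for n in("scene","top"):
    p,d=bot.read_camera(n); np.savez(f"pics/{n}0.npz",p=p,d=d); cv2.imwrite(f"pics/{n}0.png",p[:,:,::-1]); m=bot.camera_model(n); print(n,{k:np.round(v,4).tolist() for k,v in m.items()})
E
```

```text
pics
{'t': 0.0, 'q': [1.211, 0.478, 0.022, 1.556, -0.011, 1.109, -0.083], 'joint_vel': [-0.001, -0.0, -0.002, -0.001, -0.001, 0.0, -0.0], 'joint_torque': [0.001, -59.644, 1.608, -28.119, 0.012, 0.009, -0.0], 'eef_pos': [0.168, -0.653, 0.23], 'tool_rot': [-0.088, -0.701, -0.089, 0.702], 'contact_force': [-0.074, -0.48, -1.084], 'torque': [0.007, -0.034, -0.028], 'gripper_width': 1.0} 0.0187
scene {'mtx': [[367.2044, 0.0, 315.8805], [0.0, 367.2044, 196.0302], [0.0, 0.0, 1.0]], 'k1': -0.0391, 'origin': [0.9334, 0.222, 0.6542], 'rotation': [0.3365, 0.1286, 0.322, 0.8755]}
top {'mtx': [[440.5837, 0.0, 322.2411], [0.0, 440.5837, 193.4383], [0.0, 0.0, 1.0]], 'k1': -0.1141, 'origin': [0.5498, -0.122, 1.0082], 'rotation': [0.7113, 0.0168, -0.0179, -0.7025]}
```

View pics/scene0.png

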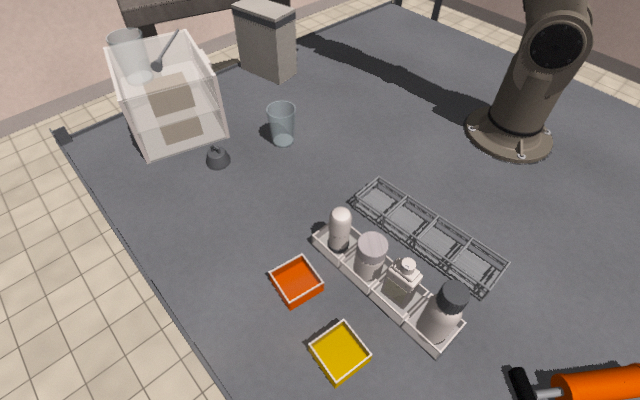

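View pics/top0.png

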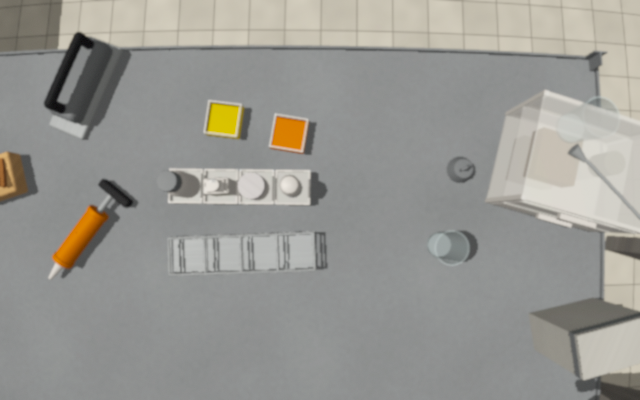

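The scene view shows, left to right as the robot sees it (top view, columns): softener (168,180), flask (215,186), jar (251,186) and stick (290,183). The wire rack lies nearer the robot, at about (248,253), and the tumbler is at (449,247). The orange (289,133) and yellow (223,119) bins are the look-alikes.

```bash
cat > h.py <<'E'
import numpy as np,cv2
from station import bot
from scipy.spatial.transform import Rotation as R
def cam(n):
    m=bot.camera_model(n); q=np.array(m["rotation"]); 
    return np.array(m["mtx"]),m["k1"],np.array(m["origin"]),R.from_quat([q[1],q[2],q[3],q[0]]).as_matrix()
def rays(n,uv):
    K,k1,o,Rm=cam(n); uv=np.asarray(uv,float).reshape(-1,1,2)
    s=cv2.undistortPoints(uv,K,np.array([k1,0,0,0,0.]))[:,0]
    c=np.c_[s[:,0],-s[:,1],-np.ones(len(s))]   # unit depth
    return o,c@Rm.T
def at_z(n,uv,z):
    o,r=rays(n,uv); return o+r*((z-o[2])/r[:,2])[:,None]
def cloud(n,d):
    h,w=d.shape; u,v=np.meshgrid(np.arange(w),np.arange(h))
    o,r=rays(n,np.c_[u.ravel(),v.ravel()]); return (o+r*d.reshape(-1,1)).reshape(h,w,3)
def proj(n,P):
    K,k1,o,Rm=cam(n); c=(np.atleast_2d(P)-o)@Rm; s=np.c_[c[:,0],-c[:,1]]/-c[:,2:3]
    s=s*(1+k1*(s**2).sum(1,keepdims=True)); return s@K[:2,:2].T+K[:2,2]
def tri(uvt,uvs):
    o1,r1=rays("top",[uvt]);o2,r2=rays("scene",[uvs]); a=r1[0]/np.linalg.norm(r1);b=r2[0]/np.linalg.norm(r2)
    A=2*np.eye(3)-np.outer(a,a)-np.outer(b,b); x=np.linalg.solve(A,(np.eye(3)-np.outer(a,a))@o1+(np.eye(3)-np.outer(b,b))@o2)
    return x,np.linalg.norm(np.cross(x-o1,a)),np.linalg.norm(np.cross(x-o2,b))
E
python3 - <<'E'
from h import *
T=np.load('pics/top0.npz');S=np.load('pics/scene0.npz')
PT=cloud("top",T['d']);PS=cloud("scene",S['d'])
for n,(u,v) in dict(table=(400,300),soft=(168,180),flask=(213,183),jar=(251,184),stick=(290,183),rack=(300,252),rack2=(190,254),orange=(289,133),tum=(449,247)).items(): print(n,PT[v,u].round(4))
# tops by local maxima in cloud
for nm,P,D in(("top",PT,T['d']),("scene",PS,S['d'])):
    m=(D>0)&(P[:,:,0]>.3)&(P[:,:,0]<.9)&(abs(P[:,:,1])<.4)
    z=np.where(m,P[:,:,2],0); print(nm,z.max(),m.sum())
def big(p,x,y,w,h,k,name): cv2.imwrite(name,cv2.resize(p[y:y+h,x:x+w,::-1],None,fx=k,fy=k,interpolation=cv2.INTER_CUBIC))
big(T['p'],145,150,200,135,4,'pics/ctop.png'); big(S['p'],260,165,260,195,3,'pics/cscene.png')
E
```

```text
table [ 0.3572 -0.3045 -0.0012]
soft [0.6144 0.1806 0.1557]
flask [0.6117 0.0983 0.1238]
jar [0.6122 0.0247 0.0996]
stick [ 0.6139 -0.0576  0.1183]
rack [ 0.4659 -0.0748  0.0107]
rack2 [0.4568 0.1765 0.01  ]
orange [ 0.7387 -0.0446 -0.0018]
tum [ 0.4798 -0.4154  0.0054]
top 0.15903635076908185 87515
scene 0.15845029970650748 86705
```

View pics/ctop.png

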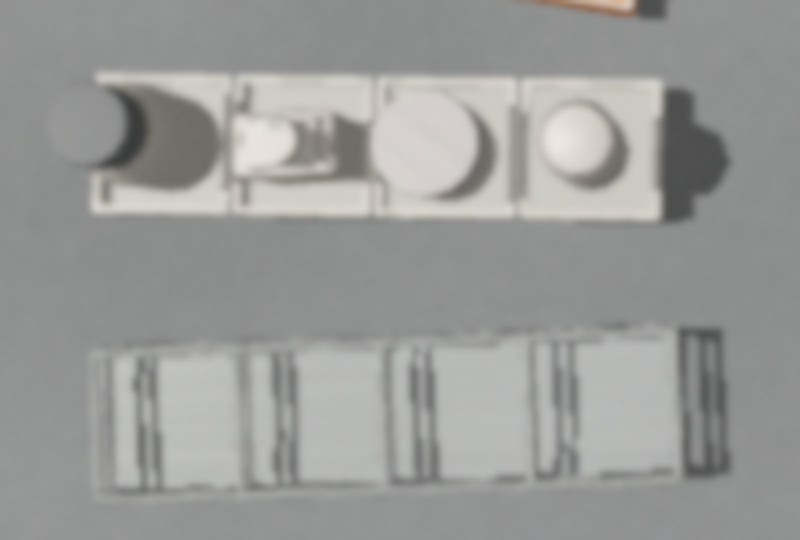

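View pics/cscene.png

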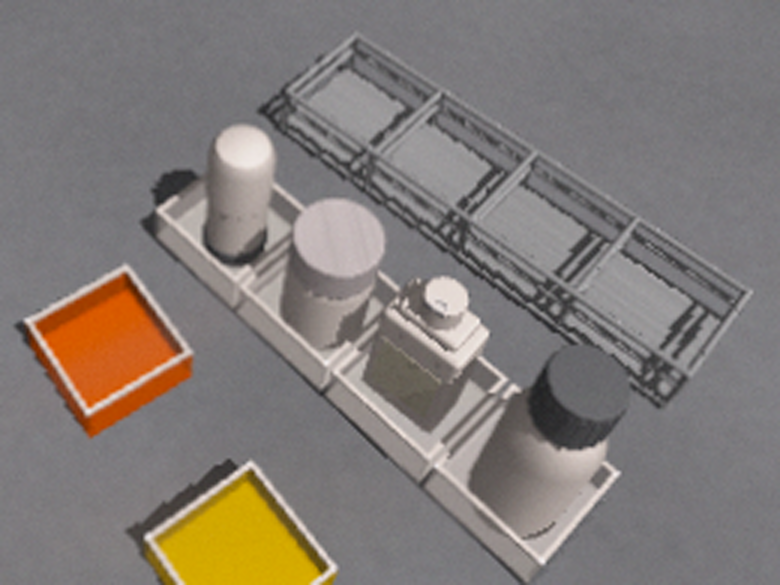

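```bash
python3 - <<'E'
from h import *
T=np.load('pics/top0.npz');S=np.load('pics/scene0.npz')
C=dict(top=cloud("top",T['d']),scene=cloud("scene",S['d']))
def circ(P):
    A=np.c_[2*P[:,:2],np.ones(len(P))]; s=np.linalg.lstsq(A,(P[:,:2]**2).sum(1),rcond=None)[0]; return s[:2],np.sqrt(s[2]+s[0]**2+s[1]**2)
for nm,(cx,cy,zlo,zhi) in dict(soft=(.61,.18,.118,.17),flask=(.61,.1,.06,.15),flaskcap=(.61,.1,.106,.15),jar=(.61,.024,.075,.12),stick=(.614,-.057,.065,.125)).items():
    for n in C:
        P=C[n].reshape(-1,3); m=(np.hypot(P[:,0]-cx,P[:,1]-cy)<.042)&(P[:,2]>zlo)&(P[:,2]<zhi); Q=P[m]
        c,r=circ(Q); 
        print(nm,n,m.sum(),'mn',Q[:,:2].min(0).round(4),'mx',Q[:,:2].max(0).round(4),'mid',((Q[:,:2].min(0)+Q[:,:2].max(0))/2).round(4),'ztop',np.percentile(Q[:,2],97).round(4),'circ',c.round(4),r.round(4))
        if nm=='flask': print(cv2.minAreaRect((Q[Q[:,2]<.1][:,:2]*1000).astype(np.float32)),cv2.minAreaRect((Q[Q[:,2]<.1][:,:2]*1000).astype(np.float32))[1])
# rack: points z>.035, bins z .02-.045
for n in C:
    P=C[n].reshape(-1,3)
    for nm,x0,x1,zl,zh in(("rack",.38,.545,.03,.06),("rackfloor",.38,.545,.004,.016),("bins",.56,.67,.02,.05)):
        m=(P[:,0]>x0)&(P[:,0]<x1)&(P[:,1]>-.2)&(P[:,1]<.3)&(P[:,2]>zl)&(P[:,2]<zh);Q=P[m]
        print(n,nm,m.sum(),np.percentile(Q,[1,50,99],axis=0).round(4).tolist(),cv2.minAreaRect((Q[:,:2]*1000).astype(np.float32)))
E
```

```text
soft top 457 mn [0.5921 0.1624] mx [0.6348 0.2039] mid [0.6135 0.1831] ztop 0.158 circ [0.6132 0.1818] 0.0161
soft scene 897 mn [0.5934 0.1625] mx [0.6369 0.2053] mid [0.6152 0.1839] ztop 0.1574 circ [0.6178 0.1844] 0.0162
flask top 477 mn [0.5898 0.072 ] mx [0.6269 0.1248] mid [0.6084 0.0984] ztop 0.1251 circ [0.6083 0.0969] 0.0186
((608.674560546875, 98.75521850585938), (35.19901657104492, 52.30238723754883), 3.939307689666748) (35.19901657104492, 52.30238723754883)
flask scene 997 mn [0.592  0.0712] mx [0.6288 0.1272] mid [0.6104 0.0992] ztop 0.1252 circ [0.6122 0.1011] 0.0186
((610.528076171875, 99.27360534667969), (34.580604553222656, 54.69556427001953), 3.43868088722229) (34.580604553222656, 54.69556427001953)
flaskcap top 182 mn [0.5961 0.0811] mx [0.6213 0.1172] mid [0.6087 0.0992] ztop 0.126 circ [0.6083 0.0993] 0.0116
flaskcap scene 348 mn [0.5967 0.079 ] mx [0.6227 0.119 ] mid [0.6097 0.099 ] ztop 0.1257 circ [0.6099 0.0993] 0.0125
jar top 595 mn [ 0.5829 -0.0028] mx [0.6372 0.0523] mid [0.6101 0.0247] ztop 0.1036 circ [0.6093 0.0241] 0.0202
jar scene 860 mn [ 0.5837 -0.00
[... 811 characters left out ...]
] ((611.5055541992188, 63.75569152832031), (76.54837799072266, 316.1933288574219), 0.04861665517091751)
scene rack 1968 [[0.4159, -0.1079, 0.0301], [0.4726, 0.0602, 0.046], [0.5151, 0.2147, 0.0504]] ((464.5126647949219, 53.386680603027344), (88.97889709472656, 324.57489013671875), 3.1350996494293213)
scene rackfloor 3977 [[0.4174, -0.1053, 0.005], [0.4593, 0.0732, 0.0079], [0.5124, 0.2085, 0.0112]] ((460.4734802246094, 66.12177276611328), (95.18291473388672, 352.40447998046875), 3.5219075679779053)
scene bins 2698 [[0.5751, -0.0929, 0.0204], [0.6342, 0.0785, 0.0347], [0.6514, 0.2202, 0.0492]] ((612.6710815429688, 62.74517059326172), (78.48575592041016, 316.875244140625), 0.11726345121860504)
```

```bash
cat >> h.py <<'E'
def pose():
    o=bot.get_obs(); q=o["tool_rot"]; return np.array(o["eef_pos"]),R.from_quat([q[1],q[2],q[3],q[0]]).as_matrix(),o
# target: tool x down, tool y along +x (yaw a) or -x
def tgt(sgn=1,yaw=0.):
    y=sgn*np.array([np.cos(yaw),np.sin(yaw),0]); x=np.array([0,0,-1.]); return np.c_[x,y,np.cross(x,y)]
def delta(p,Rt):
    """remaining: shift in current tool axes (units 40mm) and rotvec tool (units 360deg)"""
    e,Rc,o=pose(); return (Rc.T@(np.array(p)-e)/.04).round(3), (R.from_matrix(Rc.T@Rt).as_rotvec()/(2*np.pi)).round(4)
E
python3 - <<'E'
from h import *
e,Rc,o=pose(); print(e.round(4)); print(Rc.round(3)); 
for s in(1,-1): print(s,delta([.61,-.055,.25],tgt(s)))
E
```

```text
[ 0.168  -0.6532  0.2304]
[[-0.001  0.249 -0.968]
 [ 0.002 -0.968 -0.249]
 [-1.    -0.002  0.   ]]
1 (array([ -0.472, -11.731, -14.427]), array([-2.099e-01, -2.000e-04,  2.000e-04]))
-1 (array([ -0.472, -11.731, -14.427]), array([2.901e-01, 3.000e-04, 2.000e-04]))
```

{"api": "step_arm", "payload": {"plan": [[-0.2,0,0,-0.0262,0,0],[-0.2,0,0,-0.0262,0,0],[-0.2,0,0,-0.0262,0,0],[-0.2,0,0,-0.0262,0,0],[-0.2,0,0,-0.0262,0,0],[-0.2,0,0,-0.0262,0,0],[-0.2,0,0,-0.0262,0,0],[-0.2,0,0,-0.0262,0,0]], "fingers": -1, "force": 40}}

```text
t: 1.1
eef_pos: [0.168, -0.6534, 0.2949]
tool_rot: [0.5, 0.499, 0.501, -0.499]
contact_force: [0.0, -0.3, 0.4]
gripper_width: 1.001
```

```bash
python3 - <<'E'
from h import *
e,Rc,o=pose(); print(o['t'],e.round(4),Rc.round(3).tolist(),np.round(o['q'],2)); 
print(delta([.6115,-.055,.25],tgt(1)))
E
```

```text
1.1 [ 0.168  -0.6534  0.2949] [[-0.0, 1.0, 0.003], [0.001, 0.003, -1.0], [-1.0, -0.0, -0.001]] [ 1.4   0.44 -0.25  1.46  0.11  1.25  1.14]
(array([  1.135,  11.137, -14.922]), array([ 0.0005, -0.0002,  0.0001]))
```

{"api": "step_arm", "payload": {"plan": [[0,0.4,-0.5,0,0,0],[0,0.7,-0.9,0,0,0],[0,0.7,-0.95,0,0,0],[0,0.7,-0.95,0,0,0],[0,0.7,-0.95,0,0,0],[0,0.7,-0.95,0,0,0],[0,0.7,-0.95,0,0,0],[0,0.7,-0.95,0,0,0]]}}

```text
t: 2.1
eef_pos: [0.3812, -0.3687, 0.295]
tool_rot: [-0.499, -0.5, -0.5, 0.501]
contact_force: [0.2, -1.2, -0.2]
gripper_width: 0.999
```

{"api": "step_arm", "payload": {"plan": [[0,0.7,-0.95,0,0,0],[0,0.7,-0.95,0,0,0],[0,0.7,-0.95,0,0,0],[0,0.7,-0.95,0,0,0],[0,0.7,-0.95,0,0,0],[0,0.7,-0.95,0,0,0],[0,0.7,-0.9,0,0,0],[0,0.4,-0.5,0,0,0]]}}

```text
t: 3.1
eef_pos: [0.5942, -0.0838, 0.2949]
tool_rot: [0.5, 0.5, 0.501, -0.5]
contact_force: [-0.2, -0.4, 1.2]
gripper_width: 0.998
```

```bash
python3 - <<'E'
from h import *
e,Rc,o=pose(); print(o['t'],e.round(4),Rc.round(3).tolist(),np.round(o['q'],2)); 
print(delta([.6115,-.055,.15],tgt(1)))
E
```

```text
3.1 [ 0.5942 -0.0838  0.2949] [[-0.0, 1.0, 0.001], [0.001, 0.001, -1.0], [-1.0, -0.0, -0.001]] [ 0.49  0.36 -0.6   1.63  0.21  1.21 -0.15]
(array([ 3.623,  0.435, -0.716]), array([ 0.0001, -0.0002,  0.0001]))
```

{"api": "step_arm", "payload": {"plan": [[0,0.2,-0.36,0,0,0],[0.8,0.235,-0.36,0,0,0],[1,0,0,0,0,0],[1,0,0,0,0,0],[1,0,0,0,0,0],[1,0,0,0,0,0],[0.7,0,0,0,0,0],[0.3,0,0,0,0,0]]}}

```text
t: 4.1
eef_pos: [0.6094, -0.0587, 0.0615]
tool_rot: [-0.499, -0.5, -0.5, 0.502]
contact_force: [0.3, -0.0, 0.2]
gripper_width: 1.001
```

{"api": "step_arm", "payload": {"plan": [[0,0,0,0,0,0],[0,0,0,0,0,0],[0,0,0,0,0,0],[0,0,0,0,0,0]], "fingers": 1, "force": 35}}

```text
t: 4.6
eef_pos: [0.612, -0.0579, 0.0649]
tool_rot: [0.5, 0.501, 0.499, -0.5]
contact_force: [-0.4, -0.2, 6.3]
gripper_width: 0.502
```

```bash
python3 - <<'E'
from h import *
e,Rc,o=pose(); print(o['t'],e.round(4),o['gripper_width'],np.round(o['contact_force'],2),np.round(o['q'],2)); 
print(delta([.4699,-.066,.25],tgt(1)))
p,d=bot.read_camera("scene");cv2.imwrite('pics/s1.png',cv2.resize(p[130:330,230:490,::-1],None,fx=3,fy=3))
E
```

```text
4.6 [ 0.612  -0.0579  0.0649] 0.5017261802553827 [-0.42 -0.22  6.3 ] [ 0.37  0.63 -0.51  1.81  0.41  0.81 -0.35]
(array([-4.637, -3.539,  0.213]), array([-0.0003,  0.0001, -0.0004]))
```

View pics/s1.png

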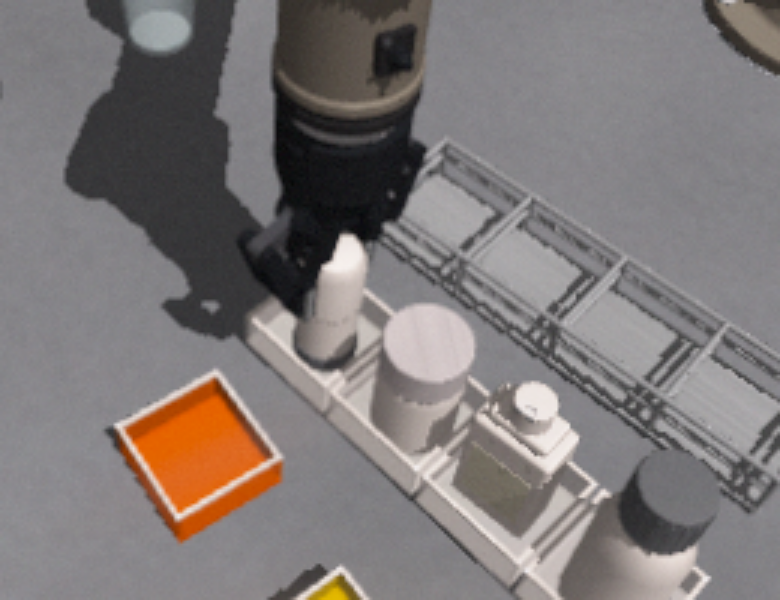

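{"api": "step_arm", "payload": {"plan": [[0,0,0,0,0,0],[-0.2,0,0,0,0,0],[-0.5,0,0,0,0,0],[-0.7,0,0,0,0,0],[-0.7,0,0,0,0,0],[-0.4,0,0,0,0,0],[-0.1,0,0,0,0,0],[0,0,0,0,0,0]]}}

```text
t: 5.65
eef_pos: [0.6104, -0.058, 0.1669]
tool_rot: [-0.499, -0.5, -0.5, 0.501]
contact_force: [-0.5, -0.4, -1.8]
gripper_width: 0.5
```

{"api": "step_arm", "payload": {"plan": [[0,-0.3,0.02,0,0,0],[0,-0.6,0.04,0,0,0],[0,-0.6,0.04,0,0,0],[0,-0.6,0.04,0,0,0],[0,-0.6,0.04,0,0,0],[0,-0.5,0.03,0,0,0],[0,-0.34,0,0,0,0],[0,0,0,0,0,0]]}}

```text
t: 6.65
eef_pos: [0.468, -0.0661, 0.167]
tool_rot: [-0.499, -0.5, -0.5, 0.501]
contact_force: [-0.1, -0.0, -1.0]
gripper_width: 0.5
```

```bash
python3 - <<'E'
from h import *
e,Rc,o=pose(); print(o['t'],e.round(4),o['gripper_width'],np.round(o['contact_force'],2),np.round(o['q'],2)); 
print(delta([.4699,-.066,.066],tgt(1)))
for n in("scene","top"):
  p,d=bot.read_camera(n);cv2.imwrite(f'pics/{n}2.png',p[:,:,::-1]); np.savez(f'pics/{n}2.npz',p=p,d=d)
E
```

```text
6.65 [ 0.468  -0.0661  0.167 ] 0.5002413443766817 [-0.06 -0.02 -0.97] [ 0.55  0.29 -0.62  2.06  0.22  0.86 -0.2 ]
(array([ 2.525,  0.049, -0.004]), array([-0.0004,  0.0001,  0.0002]))
```

View pics/scene2.png

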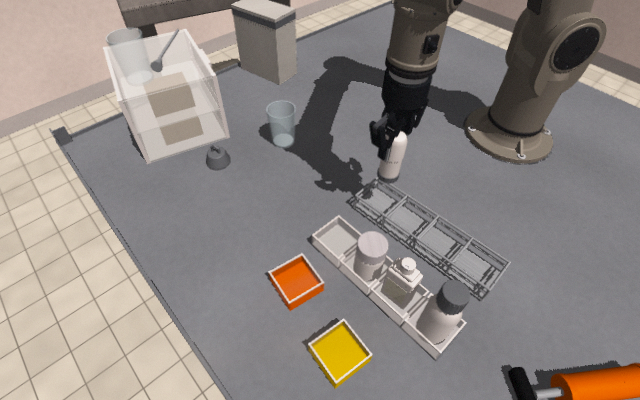

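{"api": "step_arm", "payload": {"plan": [[0.2,0.05,0,0,0,0],[0.5,0,0,0,0,0],[0.6,0,0,0,0,0],[0.6,0,0,0,0,0],[0.4,0,0,0,0,0],[0.15,0,0,0,0,0],[0,0,0,0,0,0]]}}

```text
t: 7.62
eef_pos: [0.4714, -0.0658, 0.0692]
tool_rot: [0.499, 0.5, 0.5, -0.5]
contact_force: [-0.1, -0.1, -0.3]
gripper_width: 0.503
```

{"api": "step_arm", "payload": {"plan": [[0.03,0,0,0,0,0],[0.03,0,0,0,0,0],[0,0,0,0,0,0]]}}

```text
t: 8.0
eef_pos: [0.4713, -0.0661, 0.0672]
tool_rot: [0.5, 0.501, 0.499, -0.5]
contact_force: [-0.1, -0.2, -1.2]
gripper_width: 0.5
```

{"api": "step_arm", "payload": {"plan": [[0.03,0,0,0,0,0],[0.0,0,0,0,0,0]]}}

```text
t: 8.25
eef_pos: [0.4715, -0.066, 0.0663]
tool_rot: [0.5, 0.501, 0.499, -0.501]
contact_force: [-0.1, -0.4, 5.9]
gripper_width: 0.502
```

{"api": "step_arm", "payload": {"plan": [[0.03,0,0,0,0,0],[0.0,0,0,0,0,0]]}}

```text
t: 8.5
eef_pos: [0.472, -0.0661, 0.066]
tool_rot: [-0.5, -0.501, -0.499, 0.501]
contact_force: [-3.7, -0.5, 16.6]
gripper_width: 0.507
```

```bash
python3 - <<'E'
from h import *
e,Rc,o=pose(); print(o['t'],e.round(4),o['gripper_width'],np.round(o['contact_force'],2)); 
p,d=bot.read_camera("scene");P=cloud("scene",d).reshape(-1,3)
m=(abs(P[:,0]-.47)<.04)&(abs(P[:,1]+.064)<.035)&(P[:,2]>.0)&(P[:,2]<.13)
cv2.imwrite('pics/s3.png',cv2.resize(p[120:270,310:470,::-1],None,fx=4,fy=4,interpolation=cv2.INTER_CUBIC))
E
```

```text
8.5 [ 0.472  -0.0661  0.066 ] 0.5068879285245946 [-3.73 -0.52 16.62]
```

View pics/s3.png

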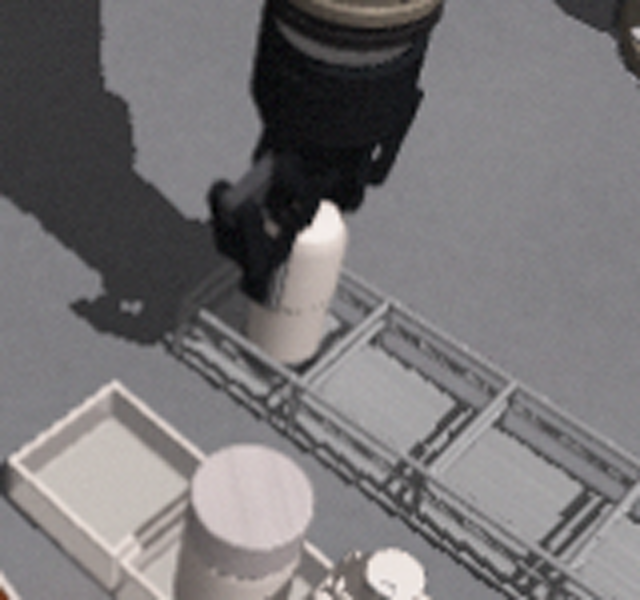

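{"api": "step_arm", "payload": {"plan": [[-0.03,0,0,0,0,0],[0,0,0,0,0,0]]}}

```text
t: 8.8
eef_pos: [0.4716, -0.066, 0.0661]
tool_rot: [0.5, 0.501, 0.499, -0.5]
contact_force: [-0.4, 0.7, 5.7]
gripper_width: 0.5
```

{"api": "step_arm", "payload": {"plan": [[0,0,0,0,0,0],[0,0,0,0,0,0],[0,0,0,0,0,0],[0,0,0,0,0,0]], "fingers": -1}}

```text
t: 9.3
eef_pos: [0.4712, -0.066, 0.0656]
tool_rot: [-0.499, -0.501, -0.5, 0.501]
contact_force: [-0.3, -0.2, -0.2]
gripper_width: 1.004
```

{"api": "step_arm", "payload": {"plan": [[-0.2,0,0,0,0,0],[-0.5,0,0,0,0,0],[-0.8,0,0,0,0,0],[-0.8,0,0,0,0,0],[-0.8,0,0,0,0,0],[-0.3,0,0,0,0,0]]}}

```text
t: 10.05
eef_pos: [0.4722, -0.0659, 0.2038]
tool_rot: [0.501, 0.501, 0.498, -0.5]
contact_force: [-0.1, 0.8, 0.1]
gripper_width: 1.003
```

```bash
python3 - <<'E'
from h import *
e,Rc,o=pose(); print(o['t'],e.round(4),o['gripper_width'],np.round(o['contact_force'],2)); 
print(delta([.611,.0246,.16],tgt(1)))
p,d=bot.read_camera("scene");P=cloud("scene",d).reshape(-1,3)
m=(abs(P[:,0]-.47)<.04)&(abs(P[:,1]+.064)<.035)&(P[:,2]>.06)&(P[:,2]<.13);Q=P[m];print(Q.min(0),Q.max(0))
cv2.imwrite('pics/s4.png',cv2.resize(p[120:270,310:470,::-1],None,fx=4,fy=4,interpolation=cv2.INTER_CUBIC))
E
```

```text
10.05 [ 0.4722 -0.0659  0.2038] 1.0025411354256735 [-0.1   0.8   0.12]
(array([ 1.105,  3.462, -2.271]), array([-0.0003,  0.0001, -0.0005]))
[ 0.45675388 -0.08347275  0.06016551] [ 0.49589853 -0.04179872  0.11896722]
```

View pics/s4.png

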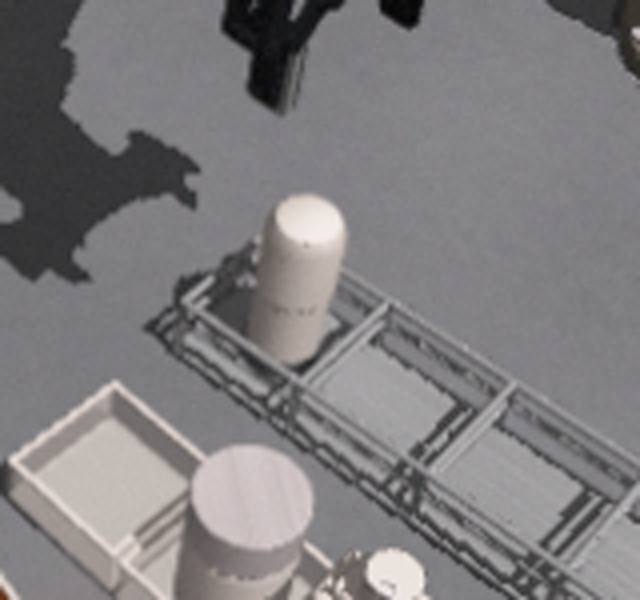

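{"api": "step_arm", "payload": {"plan": [[0,0.3,-0.17,0,0,0],[0,0.6,-0.4,0,0,0],[0,0.7,-0.5,0,0,0],[0,0.7,-0.5,0,0,0],[0,0.7,-0.4,0,0,0],[0,0.4,-0.3,0,0,0],[0,0.06,0,0,0,0],[0,0,0,0,0,0]]}}

```text
t: 11.1
eef_pos: [0.6091, 0.0243, 0.2004]
tool_rot: [-0.499, -0.5, -0.5, 0.501]
contact_force: [-0.2, -0.7, -0.5]
gripper_width: 1.0
```

{"api": "step_arm", "payload": {"plan": [[0.4,0,0,0,0,0],[0.8,0,0,0,0,0],[0.8,0,0,0,0,0],[0.8,0,0,0,0,0],[0.5,0,0,0,0,0],[0.15,0,0,0,0,0],[0,0,0,0,0,0]]}}

```text
t: 11.98
eef_pos: [0.61, 0.0245, 0.0639]
tool_rot: [0.5, 0.501, 0.499, -0.5]
contact_force: [1.3, 0.7, 0.6]
gripper_width: 1.0
```

{"api": "step_arm", "payload": {"plan": [[0,0,0,0,0,0],[0,0,0,0,0,0],[0,0,0,0,0,0],[0,0,0,0,0,0]], "fingers": 1, "force": 60}}

```text
t: 12.48
eef_pos: [0.6108, 0.0247, 0.0651]
tool_rot: [0.5, 0.501, 0.499, -0.5]
contact_force: [-0.6, -0.3, 6.3]
gripper_width: 0.635
```

```bash
python3 - <<'E'
from h import *
e,Rc,o=pose(); print(o['t'],e.round(4),o['gripper_width'],np.round(o['contact_force'],2)); 
print(delta([.4657,.0139,.16],tgt(1)))
p,d=bot.read_camera("scene")
cv2.imwrite('pics/s5.png',cv2.resize(p[120:340,300:480,::-1],None,fx=3,fy=3,interpolation=cv2.INTER_CUBIC))
E
```

```text
12.475 [0.6108 0.0247 0.0651] 0.6354555611003321 [-0.6  -0.3   6.27]
(array([-2.381, -3.62 ,  0.277]), array([-0.0003,  0.    , -0.0003]))
```

View pics/s5.png

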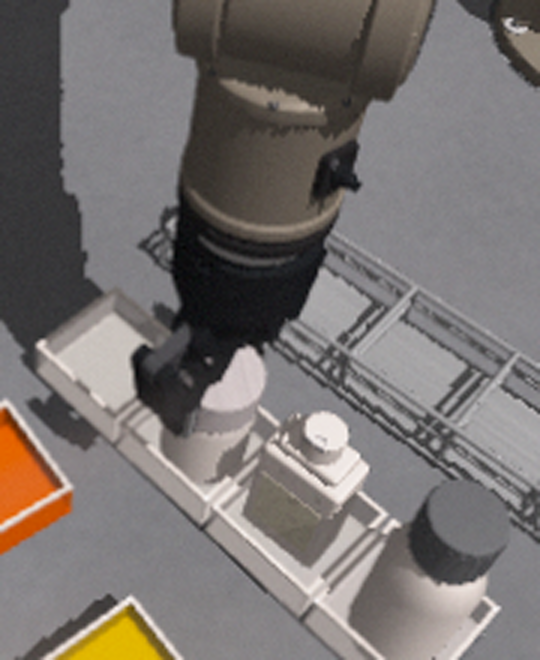

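{"api": "step_arm", "payload": {"plan": [[0,0,0,0,0,0],[-0.2,0,0,0,0,0],[-0.5,0,0,0,0,0],[-0.7,0,0,0,0,0],[-0.7,0,0,0,0,0],[-0.4,0,0,0,0,0],[-0.1,0,0,0,0,0],[0,0,0,0,0,0]]}}

```text
t: 13.52
eef_pos: [0.6094, 0.0244, 0.1673]
tool_rot: [-0.499, -0.5, -0.5, 0.501]
contact_force: [0.2, -0.3, -3.7]
gripper_width: 0.641
```

{"api": "step_arm", "payload": {"plan": [[0,-0.3,0.02,0,0,0],[0,-0.6,0.05,0,0,0],[0,-0.6,0.05,0,0,0],[0,-0.6,0.05,0,0,0],[0,-0.6,0.05,0,0,0],[0,-0.6,0.05,0,0,0],[0,-0.32,0.01,0,0,0],[0,0,0,0,0,0]]}}

```text
t: 14.52
eef_pos: [0.4641, 0.0135, 0.1675]
tool_rot: [-0.5, -0.5, -0.5, 0.501]
contact_force: [0.7, 0.2, -2.7]
gripper_width: 0.642
```

```bash
python3 - <<'E'
from h import *
e,Rc,o=pose(); print(o['t'],e.round(4),o['gripper_width'],np.round(o['contact_force'],2)); 
print(delta([.4657,.0139,.070],tgt(1)))
E
```

```text
14.525 [0.4641 0.0135 0.1675] 0.6424933331078198 [ 0.67  0.18 -2.69]
(array([ 2.438,  0.042, -0.012]), array([-0.0003,  0.0001,  0.0001]))
```

{"api": "step_arm", "payload": {"plan": [[0.2,0.04,0,0,0,0],[0.5,0,0,0,0,0],[0.6,0,0,0,0,0],[0.6,0,0,0,0,0],[0.4,0,0,0,0,0],[0.15,0,0,0,0,0],[0,0,0,0,0,0]]}}

```text
t: 15.4
eef_pos: [0.4668, 0.0139, 0.0696]
tool_rot: [0.499, 0.5, 0.5, -0.5]
contact_force: [0.1, 0.2, -3.6]
gripper_width: 0.638
```

{"api": "step_arm", "payload": {"plan": [[0.03,0,0,0,0,0],[0.02,0,0,0,0,0],[0,0,0,0,0,0]]}}

```text
t: 15.78
eef_pos: [0.4668, 0.0136, 0.068]
tool_rot: [0.5, 0.501, 0.499, -0.5]
contact_force: [0.7, -0.5, -3.8]
gripper_width: 0.635
```

{"api": "step_arm", "payload": {"plan": [[0.03,0,0,0,0,0],[0.0,0,0,0,0,0]]}}

```text
t: 16.02
eef_pos: [0.4667, 0.0136, 0.0666]
tool_rot: [0.5, 0.501, 0.499, -0.5]
contact_force: [0.0, 0.6, -3.0]
gripper_width: 0.643
```

{"api": "step_arm", "payload": {"plan": [[0.03,0,0,0,0,0],[0.0,0,0,0,0,0]]}}

```text
t: 16.27
eef_pos: [0.4669, 0.0137, 0.0665]
tool_rot: [-0.5, -0.5, -0.499, 0.501]
contact_force: [-3.2, -0.7, 13.8]
gripper_width: 0.64
```

{"api": "step_arm", "payload": {"plan": [[0.02,0,0,0,0,0],[0.0,0,0,0,0,0]]}}

```text
t: 16.52
eef_pos: [0.467, 0.0136, 0.0664]
tool_rot: [-0.5, -0.5, -0.499, 0.501]
contact_force: [-6.3, -1.9, 24.2]
gripper_width: 0.638
```

On the floor: the force rose at TCP z 0.0665. I'll ease off and release.

{"api": "step_arm", "payload": {"plan": [[-0.04,0,0,0,0,0],[0,0,0,0,0,0]]}}

```text
t: 16.77
eef_pos: [0.4669, 0.0137, 0.0665]
tool_rot: [0.5, 0.501, 0.499, -0.5]
contact_force: [-1.5, -1.0, 7.6]
gripper_width: 0.641
```

{"api": "step_arm", "payload": {"plan": [[0,0,0,0,0,0],[0,0,0,0,0,0],[0,0,0,0,0,0],[0,0,0,0,0,0]], "fingers": -1}}

```text
t: 17.27
eef_pos: [0.4666, 0.0137, 0.066]
tool_rot: [-0.499, -0.501, -0.5, 0.501]
contact_force: [0.4, -1.0, -0.3]
gripper_width: 1.0
```

{"api": "step_arm", "payload": {"plan": [[-0.2,0,0,0,0,0],[-0.5,0,0,0,0,0],[-0.8,0,0,0,0,0],[-0.8,0,0,0,0,0],[-0.8,0,0,0,0,0],[-0.3,0,0,0,0,0]]}}

```text
t: 18.02
eef_pos: [0.4675, 0.0138, 0.2042]
tool_rot: [0.5, 0.501, 0.499, -0.5]
contact_force: [0.4, 0.6, -0.3]
gripper_width: 0.999
```

```bash
python3 - <<'E'
from h import *
e,Rc,o=pose(); print(o['t'],e.round(4),o['gripper_width'],np.round(o['contact_force'],2)); 
print(delta([.6095,.099,.20],tgt(1,np.radians(3.7))))
p,d=bot.read_camera("scene");P=cloud("scene",d).reshape(-1,3)
m=(abs(P[:,0]-.467)<.045)&(abs(P[:,1]-.0139)<.04)&(P[:,2]>.06)&(P[:,2]<.11);Q=P[m];print(Q.min(0),Q.max(0))
cv2.imwrite('pics/s6.png',cv2.resize(p[120:320,310:470,::-1],None,fx=3,fy=3,interpolation=cv2.INTER_CUBIC))
E
```

```text
18.025 [0.4675 0.0138 0.2042] 0.9991382786432661 [ 0.35  0.56 -0.3 ]
(array([ 0.115,  3.545, -2.137]), array([-0.0106,  0.0001, -0.0005]))
[ 0.4398306  -0.01267025  0.06011077] [0.49644905 0.04140307 0.10496416]
```

View pics/s6.png

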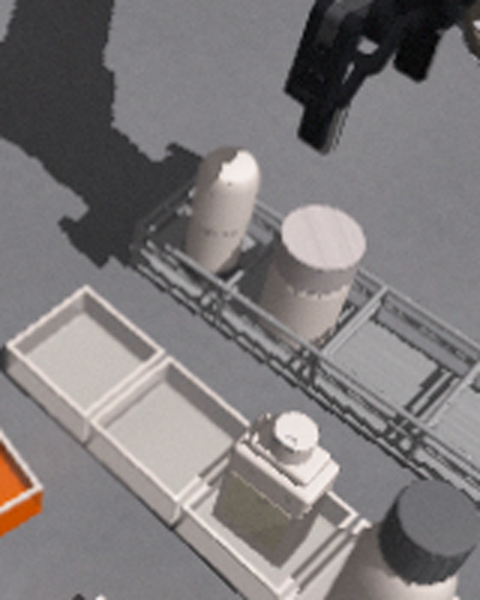

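{"api": "step_arm", "payload": {"plan": [[0,0.3,-0.17,-0.0106,0,0],[0,0.6,-0.4,0,0,0],[0,0.7,-0.5,0,0,0],[0,0.7,-0.5,0,0,0],[0,0.7,-0.3,0,0,0],[0,0.4,-0.1,0,0,0],[0,0.0,0,0,0,0],[0,0,0,0,0,0]]}}

```text
t: 19.08
eef_pos: [0.5966, 0.0999, 0.2012]
tool_rot: [0.516, 0.483, 0.516, -0.484]
contact_force: [-0.8, 0.6, -0.5]
gripper_width: 1.002
```

```bash
python3 - <<'E'
from h import *
print(delta([.6095,.099,.067],tgt(1,np.radians(3.7))))
E
```

```text
(array([3.354, 0.327, 0.041]), array([0.    , 0.0001, 0.0003]))
```

{"api": "step_arm", "payload": {"plan": [[0.3,0.32,0.03,0,0,0],[0.7,0,0,0,0,0],[0.8,0,0,0,0,0],[0.8,0,0,0,0,0],[0.5,0,0,0,0,0],[0.2,0,0,0,0,0],[0,0,0,0,0,0]]}}

```text
t: 19.95
eef_pos: [0.6108, 0.0999, 0.0702]
tool_rot: [0.516, 0.484, 0.516, -0.484]
contact_force: [-0.2, 1.1, 0.1]
gripper_width: 0.996
```

```bash
python3 - <<'E'
from h import *
print(delta([.6095,.099,.067],tgt(1,np.radians(3.7))))
p,d=bot.read_camera("scene")
cv2.imwrite('pics/s7.png',cv2.resize(p[150:350,340:500,::-1],None,fx=3,fy=3,interpolation=cv2.INTER_CUBIC))
E
```

```text
(array([ 0.079, -0.033,  0.021]), array([-0., -0., -0.]))
```

View pics/s7.png

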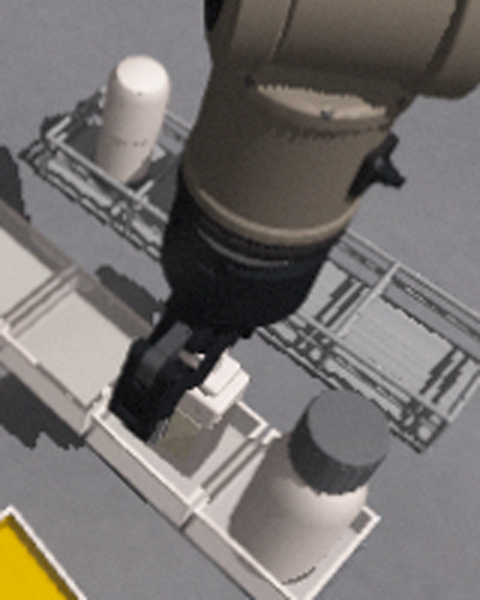

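{"api": "step_arm", "payload": {"plan": [[0.08,0,0.02,0,0,0],[0,0,0,0,0,0]]}}

```text
t: 20.25
eef_pos: [0.6109, 0.099, 0.0674]
tool_rot: [0.516, 0.484, 0.516, -0.483]
contact_force: [-0.4, 0.1, 0.2]
gripper_width: 1.0
```

{"api": "step_arm", "payload": {"plan": [[0,0,0,0,0,0],[0,0,0,0,0,0],[0,0,0,0,0,0],[0,0,0,0,0,0],[0,0,0,0,0,0]], "fingers": 1, "force": 45}}

```text
t: 20.88
eef_pos: [0.6106, 0.0992, 0.0672]
tool_rot: [0.516, 0.484, 0.516, -0.484]
contact_force: [-0.6, -0.5, 4.0]
gripper_width: 0.393
```

{"api": "step_arm", "payload": {"plan": [[-0.2,0,0,0,0,0],[-0.5,0,0,0,0,0],[-0.7,0,0,0,0,0],[-0.7,0,0,0,0,0],[-0.4,0,0,0,0,0],[-0.1,0,0,0,0,0],[0,0,0,0,0,0]]}}

```text
t: 21.75
eef_pos: [0.6103, 0.0989, 0.1705]
tool_rot: [0.516, 0.483, 0.516, -0.484]
contact_force: [-0.5, -0.4, -2.0]
gripper_width: 0.392
```

```bash
python3 - <<'E'
from h import *
e,Rc,o=pose(); print(o['t'],e.round(4),o['gripper_width'],np.round(o['contact_force'],2)); 
print(delta([.4615,.0937,.17],tgt(1,np.radians(3.))))
p,d=bot.read_camera("scene")
cv2.imwrite('pics/s8.png',cv2.resize(p[150:350,340:500,::-1],None,fx=3,fy=3,interpolation=cv2.INTER_CUBIC))
E
```

```text
21.75 [0.6103 0.0989 0.1705] 0.3924186244730295 [-0.45 -0.41 -2.  ]
(array([ 0.015, -3.72 , -0.11 ]), array([0.0019, 0.    , 0.0001]))
```

View pics/s8.png

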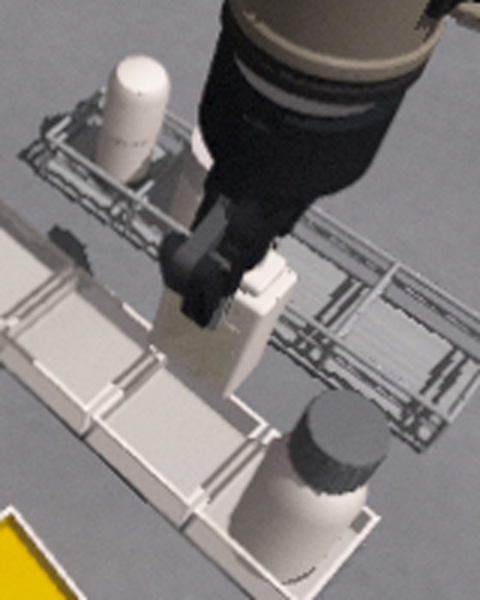

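{"api": "step_arm", "payload": {"plan": [[0,-0.3,-0.02,0.0019,0,0],[0,-0.6,-0.02,0,0,0],[0,-0.6,-0.02,0,0,0],[0,-0.6,-0.02,0,0,0],[0,-0.6,-0.02,0,0,0],[0,-0.6,-0.01,0,0,0],[0,-0.42,0,0,0,0],[0,0,0,0,0,0]]}}

```text
t: 22.8
eef_pos: [0.4605, 0.0952, 0.1707]
tool_rot: [0.513, 0.486, 0.513, -0.487]
contact_force: [0.3, 0.5, -2.0]
gripper_width: 0.39
```

```bash
python3 - <<'E'
from h import *
print(delta([.4615,.0937,.072],tgt(1,np.radians(3.))))
E
```

```text
(array([2.468, 0.024, 0.037]), array([0.0001, 0.0002, 0.0001]))
```

{"api": "step_arm", "payload": {"plan": [[0.2,0.02,0.03,0,0,0],[0.5,0,0,0,0,0],[0.6,0,0,0,0,0],[0.6,0,0,0,0,0],[0.4,0,0,0,0,0],[0.15,0,0,0,0,0],[0,0,0,0,0,0]]}}

```text
t: 23.68
eef_pos: [0.4628, 0.0945, 0.0728]
tool_rot: [0.513, 0.487, 0.513, -0.487]
contact_force: [-0.2, -0.1, -1.8]
gripper_width: 0.394
```

{"api": "step_arm", "payload": {"plan": [[0.03,0,0,0,0,0],[0.03,0,0,0,0,0],[0,0,0,0,0,0]]}}

```text
t: 24.05
eef_pos: [0.4628, 0.0943, 0.0708]
tool_rot: [0.513, 0.487, 0.513, -0.487]
contact_force: [0.1, -0.3, -1.8]
gripper_width: 0.389
```

{"api": "step_arm", "payload": {"plan": [[0.03,0,0,0,0,0],[0.0,0,0,0,0,0]]}}

```text
t: 24.3
eef_pos: [0.4626, 0.0943, 0.0693]
tool_rot: [0.513, 0.487, 0.513, -0.487]
contact_force: [0.3, 0.1, -1.5]
gripper_width: 0.387
```

{"api": "step_arm", "payload": {"plan": [[0.03,0,0,0,0,0],[0.0,0,0,0,0,0]]}}

```text
t: 24.55
eef_pos: [0.4627, 0.0944, 0.0685]
tool_rot: [0.513, 0.487, 0.513, -0.487]
contact_force: [-2.4, -0.4, 5.3]
gripper_width: 0.394
```

{"api": "step_arm", "payload": {"plan": [[0.02,0,0,0,0,0],[0.0,0,0,0,0,0]]}}

```text
t: 24.8
eef_pos: [0.4627, 0.0944, 0.0685]
tool_rot: [0.513, 0.486, 0.513, -0.487]
contact_force: [-5.9, -2.3, 16.8]
gripper_width: 0.389
```

{"api": "step_arm", "payload": {"plan": [[-0.03,0,0,0,0,0],[0,0,0,0,0,0]]}}

```text
t: 25.05
eef_pos: [0.4627, 0.0944, 0.0685]
tool_rot: [0.513, 0.487, 0.513, -0.487]
contact_force: [-0.9, 0.1, 3.4]
gripper_width: 0.39
```

{"api": "step_arm", "payload": {"plan": [[0,0,0,0,0,0],[0,0,0,0,0,0],[0,0,0,0,0,0],[0,0,0,0,0,0]], "fingers": -1}}

```text
t: 25.55
eef_pos: [0.4627, 0.0944, 0.0685]
tool_rot: [0.513, 0.487, 0.513, -0.487]
contact_force: [-0.2, -0.3, 0.4]
gripper_width: 1.0
```

{"api": "step_arm", "payload": {"plan": [[-0.2,0,0,0,0,0],[-0.5,0,0,0,0,0],[-0.8,0,0,0,0,0],[-0.8,0,0,0,0,0],[-0.8,0,0,0,0,0],[-0.8,0,0,0,0,0],[-0.3,0,0,0,0,0]]}}

```text
t: 26.42
eef_pos: [0.4634, 0.0948, 0.2386]
tool_rot: [0.514, 0.488, 0.512, -0.486]
contact_force: [0.3, 0.8, 0.6]
gripper_width: 0.995
```

```bash
python3 - <<'E'
from h import *
e,Rc,o=pose(); print(o['t'],e.round(4),o['gripper_width'],np.round(o['contact_force'],2)); 
print(delta([.6145,.1833,.24],tgt(1,np.radians(0))))
for n in("scene","top"):
  p,d=bot.read_camera(n);P=cloud(n,d).reshape(-1,3)
  for nm,(x,y,zl) in dict(flask=(.4615,.0937,.07),soft=(.614,.183,.118)).items():
    m=(abs(P[:,0]-x)<.045)&(abs(P[:,1]-y)<.04)&(P[:,2]>zl)&(P[:,2]<.16);Q=P[m]
    if len(Q):print(n,nm,Q.min(0),Q.max(0))
  if n=="scene":cv2.imwrite('pics/s9.png',cv2.resize(p[150:350,340:500,::-1],None,fx=3,fy=3,interpolation=cv2.INTER_CUBIC))
E
```

```text
26.425 [0.4634 0.0948 0.2386] 0.9953212179817056 [0.29 0.78 0.59]
(array([-0.022,  3.889, -2.011]), array([ 0.0084, -0.    , -0.0005]))
scene flask [0.44568071 0.06672228 0.07000476] [0.48078701 0.1210604  0.12876002]
scene soft [0.59392601 0.16270776 0.11971932] [0.63698687 0.20525221 0.15840569]
top flask [0.44465945 0.06817051 0.07038774] [0.47894649 0.12170018 0.12994509]
top soft [0.59217137 0.16220069 0.11925578] [0.63471251 0.203542   0.15982139]
```

View pics/s9.png

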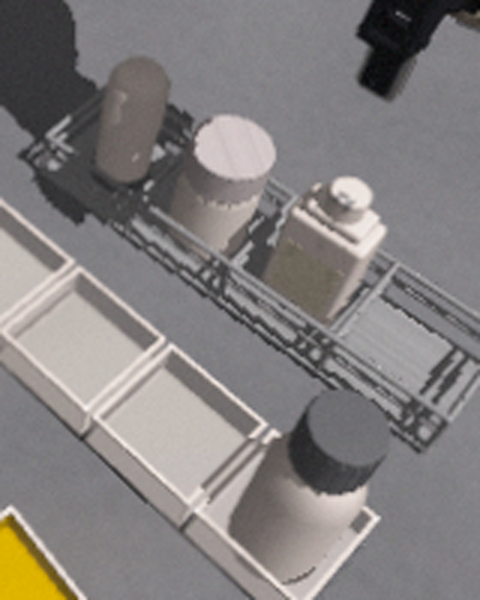

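{"api": "step_arm", "payload": {"plan": [[0,0.3,-0.17,0.0084,0,0],[0,0.6,-0.4,0,0,0],[0,0.7,-0.5,0,0,0],[0,0.8,-0.5,0,0,0],[0,0.8,-0.4,0,0,0],[0,0.5,-0.1,0,0,0],[0,0.0,0,0,0,0],[0,0,0,0,0,0]]}}

```text
t: 27.52
eef_pos: [0.6091, 0.1776, 0.2352]
tool_rot: [-0.5, -0.499, -0.5, 0.501]
contact_force: [0.1, -1.0, -0.5]
gripper_width: 1.003
```

```bash
python3 - <<'E'
from h import *
print(delta([.6145,.1835,.119],tgt(1,0)))
E
```

```text
(array([ 2.905,  0.143, -0.151]), array([0.0001, 0.0001, 0.0004]))
```

{"api": "step_arm", "payload": {"plan": [[0.2,0.11,-0.15,0,0,0],[0.6,0,0,0,0,0],[0.8,0,0,0,0,0],[0.8,0,0,0,0,0],[0.4,0,0,0,0,0],[0.05,0,0,0,0,0],[0,0,0,0,0,0]]}}

```text
t: 28.4
eef_pos: [0.6152, 0.1842, 0.1235]
tool_rot: [0.5, 0.501, 0.5, -0.5]
contact_force: [-0.1, 0.8, 0.5]
gripper_width: 1.002
```

{"api": "step_arm", "payload": {"plan": [[0,0,0,0,0,0],[0,0,0,0,0,0],[0,0,0,0,0,0],[0,0,0,0,0,0],[0,0,0,0,0,0]], "fingers": 1, "force": 60}}

```text
t: 29.02
eef_pos: [0.6151, 0.1841, 0.1234]
tool_rot: [0.5, 0.5, 0.5, -0.5]
contact_force: [-1.1, -0.1, 6.3]
gripper_width: 0.476
```

```bash
python3 - <<'E'
from h import *
e,Rc,o=pose(); print(o['t'],e.round(4),o['gripper_width'],np.round(o['contact_force'],2)); 
p,d=bot.read_camera("scene")
cv2.imwrite('pics/s10.png',cv2.resize(p[150:370,340:520,::-1],None,fx=3,fy=3,interpolation=cv2.INTER_CUBIC))
E
```

```text
29.025 [0.6151 0.1841 0.1234] 0.4756803171818344 [-1.06 -0.11  6.3 ]
```

View pics/s10.png

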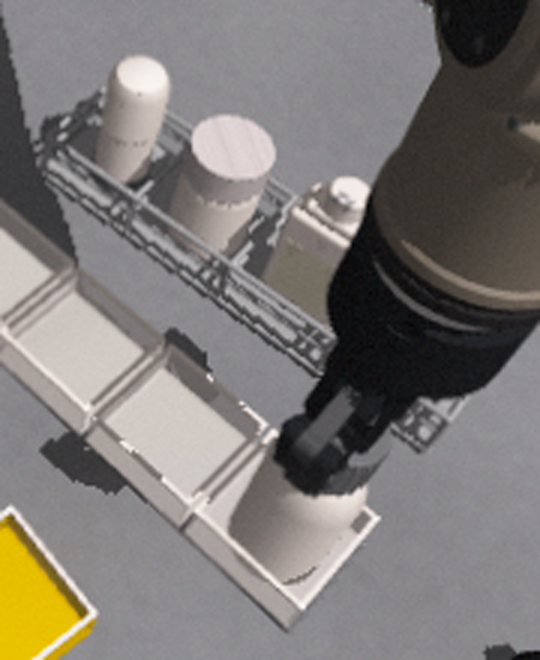

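{"api": "step_arm", "payload": {"plan": [[0,0,0,0,0,0],[0,0,0,0,0,0],[0,0,0,0,0,0]], "fingers": -0.4}}

```text
t: 29.45
eef_pos: [0.6145, 0.1836, 0.1222]
tool_rot: [-0.5, -0.5, -0.5, 0.5]
contact_force: [-0.5, -0.3, -0.0]
gripper_width: 0.699
```

{"api": "step_arm", "payload": {"plan": [[0.06,0,0,0,0,0],[0.06,0,0,0,0,0],[0,0,0,0,0,0]]}}

```text
t: 29.82
eef_pos: [0.6144, 0.1837, 0.1173]
tool_rot: [-0.5, -0.5, -0.5, 0.5]
contact_force: [0.8, -0.1, 1.3]
gripper_width: 0.698
```

{"api": "step_arm", "payload": {"plan": [[0,0,0,0,0,0],[0,0,0,0,0,0],[0,0,0,0,0,0],[0,0,0,0,0,0]], "fingers": 1, "force": 60}}

```text
t: 30.32
eef_pos: [0.6149, 0.1839, 0.118]
tool_rot: [0.5, 0.5, 0.5, -0.5]
contact_force: [1.2, -0.2, 1.2]
gripper_width: 0.48
```

{"api": "step_arm", "payload": {"plan": [[-0.2,0,0,0,0,0],[-0.4,0,0,0,0,0],[-0.6,0,0,0,0,0],[-0.6,0,0,0,0,0],[-0.4,0,0,0,0,0],[-0.2,0,0,0,0,0],[0,0,0,0,0,0]]}}

```text
t: 31.2
eef_pos: [0.6147, 0.1838, 0.214]
tool_rot: [0.5, 0.5, 0.5, -0.5]
contact_force: [-0.2, -0.1, -1.5]
gripper_width: 0.477
```

```bash
python3 - <<'E'
from h import *
e,Rc,o=pose(); print(o['t'],e.round(4),o['gripper_width'],np.round(o['contact_force'],2)); 
print(delta([.4573,.1736,.22],tgt(1,np.radians(0.))))
p,d=bot.read_camera("scene")
cv2.imwrite('pics/s11.png',cv2.resize(p[150:370,340:520,::-1],None,fx=3,fy=3,interpolation=cv2.INTER_CUBIC))
E
```

```text
31.2 [0.6147 0.1838 0.214 ] 0.47652421176063875 [-0.17 -0.14 -1.49]
(array([-0.152, -3.935,  0.256]), array([-0.    , -0.    , -0.0001]))
```

View pics/s11.png

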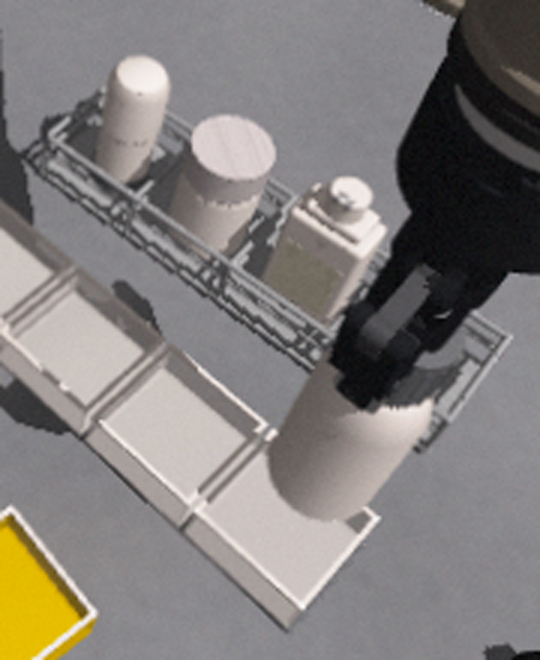

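{"api": "step_arm", "payload": {"plan": [[0,-0.3,0.02,0,0,0],[0,-0.6,0.04,0,0,0],[0,-0.6,0.04,0,0,0],[0,-0.6,0.04,0,0,0],[0,-0.6,0.04,0,0,0],[0,-0.6,0.04,0,0,0],[0,-0.5,0.03,0,0,0],[0,-0.13,0,0,0,0]]}}

```text
t: 32.25
eef_pos: [0.4556, 0.1734, 0.2132]
tool_rot: [-0.5, -0.499, -0.5, 0.5]
contact_force: [0.5, 0.5, -2.5]
gripper_width: 0.477
```

```bash
python3 - <<'E'
from h import *
print(delta([.4573,.1736,.123],tgt(1,np.radians(0.))))
p,d=bot.read_camera("scene")
cv2.imwrite('pics/s12.png',cv2.resize(p[150:370,340:520,::-1],None,fx=3,fy=3,interpolation=cv2.INTER_CUBIC))
E
```

```text
(array([ 2.255,  0.046, -0.009]), array([0.0001, 0.0002, 0.0002]))
```

View pics/s12.png

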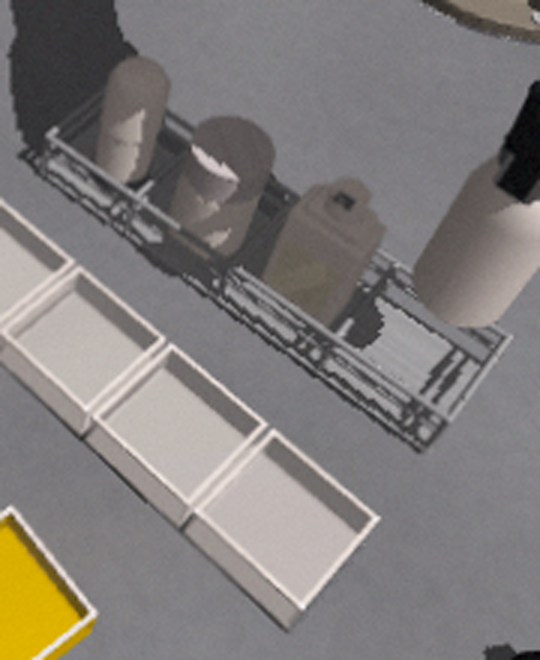

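{"api": "step_arm", "payload": {"plan": [[0.2,0.03,0,0,0,0],[0.5,0,0,0,0,0],[0.6,0,0,0,0,0],[0.5,0,0,0,0,0],[0.3,0,0,0,0,0],[0.1,0,0,0,0,0],[0,0,0,0,0,0]]}}

```text
t: 33.17
eef_pos: [0.459, 0.174, 0.1258]
tool_rot: [0.5, 0.5, 0.5, -0.5]
contact_force: [0.4, -0.4, -1.6]
gripper_width: 0.483
```

{"api": "step_arm", "payload": {"plan": [[0.03,0,0,0,0,0],[0.03,0,0,0,0,0],[0,0,0,0,0,0]]}}

```text
t: 33.55
eef_pos: [0.4588, 0.1737, 0.1235]
tool_rot: [0.5, 0.5, 0.5, -0.5]
contact_force: [0.0, 0.4, -1.8]
gripper_width: 0.479
```

{"api": "step_arm", "payload": {"plan": [[0.03,0,0,0,0,0],[0.0,0,0,0,0,0]]}}

```text
t: 33.8
eef_pos: [0.4586, 0.1737, 0.1221]
tool_rot: [-0.5, -0.5, -0.5, 0.5]
contact_force: [-0.6, -0.2, -1.0]
gripper_width: 0.478
```

{"api": "step_arm", "payload": {"plan": [[0.03,0,0,0,0,0],[0.02,0,0,0,0,0],[0,0,0,0,0,0]]}}

```text
t: 34.17
eef_pos: [0.4586, 0.1738, 0.12]
tool_rot: [-0.5, -0.5, -0.5, 0.5]
contact_force: [0.2, 0.2, -1.8]
gripper_width: 0.473
```

{"api": "step_arm", "payload": {"plan": [[0.03,0,0,0,0,0],[0.0,0,0,0,0,0]]}}

```text
t: 34.42
eef_pos: [0.4589, 0.174, 0.1194]
tool_rot: [0.5, 0.5, 0.5, -0.5]
contact_force: [-0.8, -0.6, 4.1]
gripper_width: 0.478
```

Contact at the expected height (TCP z 0.1195). I'll release, retreat upward, then back off.

{"api": "step_arm", "payload": {"plan": [[0,0,0,0,0,0],[0,0,0,0,0,0],[0,0,0,0,0,0],[0,0,0,0,0,0]], "fingers": -1}}

```text
t: 34.92
eef_pos: [0.4587, 0.1738, 0.1189]
tool_rot: [0.5, 0.5, 0.5, -0.5]
contact_force: [-0.7, 0.1, 0.2]
gripper_width: 0.996
```

{"api": "step_arm", "payload": {"plan": [[-0.2,0,0,0,0,0],[-0.5,0,0,0,0,0],[-0.8,0,0,0,0,0],[-0.8,0,0,0,0,0],[-0.8,0,0,0,0,0],[-0.8,0,0,0,0,0],[-0.6,0,0,0,0,0],[0,0,0,0,0,0]]}}

```text
t: 35.92
eef_pos: [0.4595, 0.1745, 0.301]
tool_rot: [0.501, 0.501, 0.499, -0.499]
contact_force: [0.2, 0.7, -0.5]
gripper_width: 0.998
```

{"api": "step_arm", "payload": {"plan": [[0,0.3,-0.4,0,0,0],[0,0.6,-0.8,0,0,0],[0,0.6,-0.8,0,0,0],[0,0.6,-0.8,0,0,0],[0,0.4,-0.5,0,0,0],[0,0,0,0,0,0],[0,0,0,0,0,0]]}}

```text
t: 36.8
eef_pos: [0.558, 0.305, 0.298]
tool_rot: [-0.5, -0.499, -0.5, 0.501]
contact_force: [-1.9, 0.2, 0.7]
gripper_width: 1.0
```

```bash
python3 - <<'E'
from h import *
e,Rc,o=pose(); print(o['t'],e.round(4),o['gripper_width'],np.round(o['contact_force'],2)); 
c=np.array([.4636,.0538]);a=np.radians(3);A=np.array([[np.cos(a),np.sin(a)],[-np.sin(a),np.cos(a)]])
for n in("scene","top"):
  p,d=bot.read_camera(n);P=cloud(n,d).reshape(-1,3); P[:,:2]=(P[:,:2]-c)@A.T
  for nm,(y,zl,r) in dict(soft=(.12,.122,.035),flask=(.04,.07,.038),jar=(-.04,.07,.038),stick=(-.12,.07,.035)).items():
    m=(abs(P[:,0])<.04)&(abs(P[:,1]-y)<r)&(P[:,2]>zl)&(P[:,2]<.17);Q=P[m]
    if len(Q):print(n,nm,((Q.min(0)+Q.max(0))/2)[:2].round(4),(Q.max(0)-Q.min(0))[:2].round(4),np.percentile(Q[:,2],95).round(4))
  cv2.imwrite(f'pics/{n}13.png',p[:,:,::-1])
  d0=np.load(f'pics/{n}0.npz')['p']; b=(400,225,90,45) if n=='top' else (255,90,60,65)
  x,y,w,h=b; print(n,'tumbler diff',np.abs(p[y:y+h,x:x+w].astype(int)-d0[y:y+h,x:x+w]).mean())
E
```

```text
36.8 [0.558 0.305 0.298] 1.0004916211136285 [-1.86  0.17  0.67]
scene soft [0.0025 0.1209] [0.0422 0.0422] 0.1591
scene flask [0.0016 0.0402] [0.0359 0.0535] 0.1266
scene jar [ 0.0021 -0.0397] [0.0578 0.0535] 0.1039
scene stick [ 0.0064 -0.1172] [0.0396 0.0435] 0.1177
scene tumbler diff 6.269145299145299
top soft [0.0005 0.1205] [0.0429 0.0421] 0.1594
top flask [0.0004 0.0409] [0.0349 0.0525] 0.1265
top jar [ 0.0003 -0.0392] [0.0546 0.056 ] 0.1047
top stick [ 0.0019 -0.1177] [0.0414 0.0424] 0.1186
top tumbler diff 6.206666666666667
```

View pics/scene13.png

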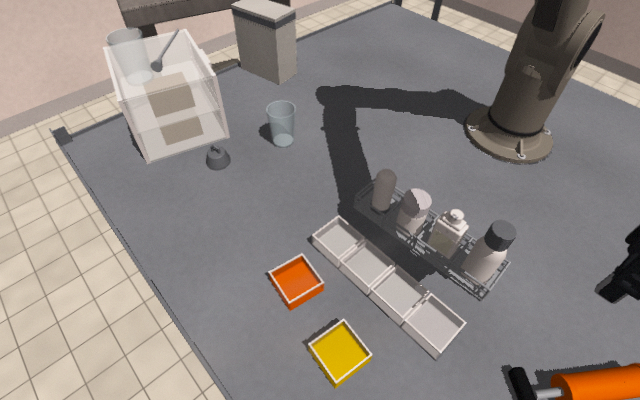

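View pics/top13.png

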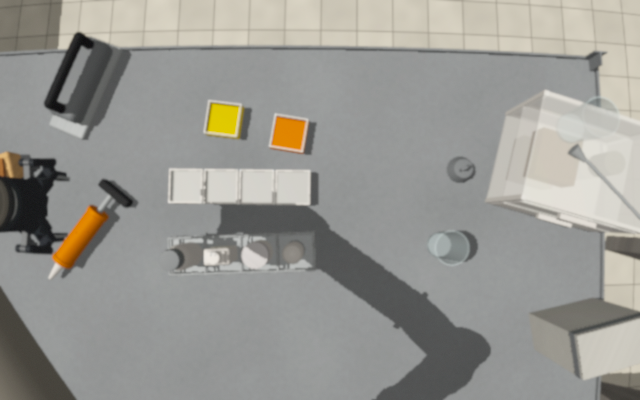

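All four bottles stand centred in their bays, order kept. The tumbler is unmoved in the pictures at scene (282,125) and top (449,247), and the gripper is clear of everything.

```bash
python3 -c "
from station import bot
print(bot.hand_in())"
```

```text
the job is handed in; nothing more can be done
None
```

I moved all four products from the clear bins into the wire rack, one to a bay. Left to right they are now softener, flat bottle, jar and stick, the same order as before. Each was set down until the floor contact showed in the wrist force and then released, and I handed the job in at about 37 s of the 96 s allowed.

**Positions:** the top camera puts every product within about 3 mm of its bay centre. The scene camera agrees to about 2 mm. The exception is the stick, which it puts about 6 mm off in x and 3 mm off in y. That camera showed a similar offset for the stick before I moved it, and either reading is well inside the 22 mm limit.

**Height and tilt:** the measured tops (0.159, 0.127, 0.104 and 0.118 m, in left-to-right order) fit products standing on the rack floor to within about 1 mm. They look upright in both pictures; I did not measure tilt separately.

**Tumbler and look-alikes:** the tumbler stands where it did, at the same pixels in both views, and the arm never went near it below its rim. I left the orange and yellow bins alone. The gripper ended open and clear of everything.

**Mended on the way:** my first grip on the softener cap was about 4 mm too high, so I opened, lowered and gripped again before lifting.

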